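# Lay out the drive parts in shaft order

### The job

Lay the drive parts out on the grey mat ready for assembly, all flat: first the aluminium pulley on the white shaft line midway between the red and the blue bearing block, then the black-sealed ball bearing on top of the pulley and centred on it. The brass collar goes on the white line outside the red block (on its side away from the blue block) and the orange-toothed coupling on the line outside the blue block, each with a clear gap of about 4 cm to its block; the green grease tin stands directly behind the pulley, towards the mat's yellow edge, again with a gap of about 4 cm. Leave the yellow tape measure and the amber jar where they are.

Things in the scene. Friction and masses are not known exactly. Their poses are not given: they have to be found in the camera images.
- mat: Grey mat lying fixed on the bench, 190 x 400 mm, 2 mm thick (its upper side 2 mm above the bench), with a thin white line (the shaft line) running along its length and a yellow stripe along its far edge. Origin: middle of the shaft line, at bench height. Its x axis points across the shaft line towards the yellow edge, its y axis along the shaft line. The mat reaches from 45 mm before to 145 mm behind the line.
- red_block: Red pillow block bearing fixed on the mat's shaft line, 85 mm from the middle of the line, on either end (swaps with the blue one). 24 mm thick along the line, 80 mm across it, 50 mm tall. Origin: centre of its underside, on the mat; its axes are parallel to the mat's.
- blue_block: Blue pillow block bearing, the same size as the red one, fixed on the shaft line 85 mm from its middle, at the other end. Origin: centre of its underside, on the mat; its axes are parallel to the mat's.
- pulley_mid (a point): Aluminium V-belt pulley lying flat: 60 mm diameter, 24 mm high, groove round its waist (46 mm at the bottom of the groove), flat top with a dark bore mark. Site at its centre, half-way up; z axis is its own axis, upright at the start. Loose, round, stands on the bench at the start.
- bearing_mid (a point): Ball bearing: steel ring with a black seal and black centre on top, 42 mm diameter, 14 mm high. Site at its centre, half-way up; z axis is its own axis, upright at the start. Loose, round, stands on the bench at the start.
- collar_mid (a point): Brass shaft collar, a plain ring: 40 mm outer diameter, 25 mm hole, 16 mm high. Site at its centre, half-way up; z axis is its own axis, upright at the start. Loose, round, stands on the bench at the start.
- coupling_mid (a point): Jaw coupling half: aluminium drum 40 mm diameter and 20 mm high, with three aluminium jaws and an orange star on top, 28 mm high in all. Site at its centre, half-way up; z axis is its own axis, upright at the start. Loose, round, stands on the bench at the start.
- tin_mid (a point): Green grease tin: body 50 mm diameter, lid 52 mm, 44 mm high, thin white ring on the lid. Site at its centre, half-way up; z axis is its own axis, upright at the start. Loose, round, stands on the bench at the start.
- jar_mid (a point): Amber glass jar with a white cap, a bystander: 54 mm diameter, 60 mm high, loose. Site at its centre, half-way up.
- tape_mid (a point): Yellow tape measure lying flat, a bystander: 62 x 58 mm, 34 mm high, loose, black disc on top. Site at its centre, half-way up.
Things that resemble listed ones, but are neither listed nor needed, are in the scene too. Leave any purple or turquoise look-alike of the part that bears coupling_mid alone.

How it is judged:
On the way, in this order (a step that is already met when the one before it is completed fails the run):
1. the pulley lies flat and at rest on the shaft line midway between the two bearing blocks (x of pulley_mid in the frame of mat between -0.015 and 0.015 m and y of pulley_mid in the frame of mat between -0.015 and 0.015 m and angle between pulley_mid's own z axis and vertical below 0.1 rad and height (world z) of pulley_mid between 0.01 and 0.018 m and linear speed of pulley below 0.02 m/s and angular speed of pulley below 0.3 rad/s and contact force between the fingers and pulley below 0.1 N), for 0.2 s.
2. the ball bearing lies on top of the pulley, centred (horizontal distance between bearing_mid and pulley_mid below 0.008 m and angle between bearing_mid's own z axis and vertical below 0.1 rad and height (world z) of bearing_mid between 0.029 and 0.037 m), for 0.2 s.
At the end, for the whole second after the job is handed in: Pulley within 15 mm of mid-way between the blocks; bearing on it within 8 mm; collar and coupling outside their blocks, within 15 mm of the line, 55-89 mm from the block, centre to centre; tin behind the pulley, 78-112 mm off, within 20 mm sideways; all flat, released, at rest (all of step 2 and x of pulley_mid in the frame of mat between -0.015 and 0.015 m and y of pulley_mid in the frame of mat between -0.015 and 0.015 m and angle between each of pulley_mid, collar_mid, coupling_mid, tin_mid's own z axis and vertical below 0.1 rad and height (world z) of pulley_mid between 0.01 and 0.018 m and horizontal distance between collar_mid and red_block between 0.055 and 0.089 m and horizontal distance between collar_mid and blue_block above 0.2 m and x of collar_mid in the frame of mat between -0.015 and 0.015 m and height (world z) of collar_mid between 0.006 and 0.014 m and horizontal distance between coupling_mid and blue_block between 0.055 and 0.089 m and horizontal distance between coupling_mid and red_block above 0.2 m and x of coupling_mid in the frame of mat between -0.015 and 0.015 m and height (world z) of coupling_mid between 0.012 and 0.02 m and horizontal distance between tin_mid and pulley_mid between 0.078 and 0.112 m and x of tin_mid in the frame of mat above 0.06 m and y of tin_mid in the frame of mat between -0.02 and 0.02 m and height (world z) of tin_mid between 0.02 and 0.028 m and linear speed of each of pulley, bearing, collar, coupling, tin below 0.02 m/s and angular speed of each of pulley, bearing, collar, coupling, tin below 0.3 rad/s); the robot touches nothing.
It fails at once if the jar or the tape measure is shifted by more than 20 mm or knocked over (distance of any of jar_mid, tape_mid from where it was at the start of the episode above 0.02 m or angle between jar_mid's own z axis and vertical above 0.3 rad).
It also fails if it takes over 112 s, if anything falls off the work surface, if the arm or the gripper's body presses on something with over 40 N, if the wrist force passes 120 N, or if a joint passes its speed limit or range.

### The arm

A 7-joint arm with a two-finger parallel gripper is mounted at the origin on the work surface. World frame = base frame: x ahead of the robot, y to its left, z up, the work surface at z = 0. Lengths are in m, angles in rad, forces in N, time in s.
With the tool pointing down it reaches from about 0.425 to 0.825 m from the base axis. Payload 3.6 kg.
Tool frame: the origin (TCP) lies midway between the tips of the shut fingers; the grasp point (between the pads) lies manip.grip_point_offset behind it (manip.grip_point_offset is the distance from the TCP to the grasp point, in m); z points along the fingers, y is the line along which they close (so a half turn about z gives the same grasp; the last joint's range is limited). The gripper opens to 85 mm and grips with 20 to 120 N. Pads are 22 mm wide; open, the fingers measure 114 mm over their backs; the gripper's body (76 mm by 85 mm) begins 54 mm behind the grasp point. The pads swing forward as they close: fully open they stand 13 mm farther back than shut.
Start: joints at [-1.355, 0.615, -0.013, 1.423, 0.008, 1.103, -0.04], TCP at [0.156, 0.631, 0.231] pointing down, gripper open.
Joint ranges: [-3.12, 3.12], [-0.3, 2.06], [-1.34, 1.32], [0.26, 2.42], [-1.36, 4.5], [0.01, 1.98], [-2.84, 2.84]. Speed limits (rad/s): [2.79, 2.79, 3.14, 3.14, 3.14, 3.14, 3.14].

### API

Orientations are given as [roll, pitch, yaw] about the fixed x, y, z axes, in that order (R = Rz(yaw) Ry(pitch) Rx(roll)).
In Python, from plant import manip gives the robot as it stands.
- The arm moves only by the tool move_arm, never from a script. Its argument "deltas" is a list of rows, each a list of 7 numbers: the shift along the world's x, y, z in cm, then the turn, a rotation vector about the world's x, y, z in rad, then the finger opening in cm, from 0 to 8.54. A call has 1 to 20 rows; each row is the pose to reach, as a shift and turn from the pose commanded when the call began; what a row does not reach only later rows make up. A row lasts 1/12 s, in which the tool goes at most 41.7 mm and 7.16 degrees, less where a joint would pass 70% of its speed; a pose out of reach is approached as far as the arm can. A call with a gripper value outside its range is refused whole. The fingers move at their own pace and stop on an object; "squeeze" is the grip in N (left out, the last holds). Time passes only in rows, so rows that repeat a pose let the fingers close. It gives the time, the measured TCP pose, the force, the opening and the grip force at its end, in the units of the state.
- manip.read_state(): the state, without advancing time (a new reading comes with each control period).
- manip.read_camera(name): name is "scene" or "side" or "wrist"; returns a dict with "img" (480x640x3 uint8, red, green, blue), "z_map" (480x640 float32, m along the optical axis (not along the pixel's ray), 0 where there is no reading), "fx", "fy", "cx", "cy" (pixels), "eye" and "rotation" of the camera in the world. Camera axes: x right, y up, looking along -z (the intrinsics and any distortion apply to the point x, -y, -z); pixel columns grow to the right and rows downward; lengths in m; the calibration is good to about 2 mm. A picture is of the moment at which its call begins.
- manip.finish_job(): hands the job in; it is judged then, once.
The state is a dict: "t": time; "joint_pos": joint angles; "qd": joint speeds; "joint_efforts": joint torques, N m; "ee_pos": TCP position; "eef_rot": TCP orientation; "force": force on the tool from outside, world axes, zero at the start; "wrist_torque": the same for the moment, N m; "gripper_width": finger opening in m; "gripper_force": force on a finger pad.
Only numpy, scipy, OpenCV 4.12 (cv2) and the standard library are available. Lean on these libraries where they do the work, as an engineer would, in place of code of your own. Each camera call takes 0.05 s, during which the arm holds its last target. There are 200 camera calls.

## Working session

There is one attempt and no reset: what is moved stays moved. The work goes in short steps, Python scripts to look and compute and a tool call to move; the robot and the scene stay as the last step left them, time stands still between calls to the robot, and variables do not carry over. Pictures are saved under pics/ and viewed, at most 16 in all, crops included, and the job is handed in when it is done.

Besides the shell and the picture viewer there is one more tool, called after "Call:" as name(argument=value, ...) on one line, values as JSON. move_arm: Moves the arm, as the interface text tells. Its arguments: {"type":"object","properties":{"deltas":{"type":"array"},"squeeze":{"type":"number"}},"required":["deltas"]}

```bash
ls; mkdir -p pics
cat > h.py <<'E'
import numpy as np, cv2
from plant import manip
def cam(n):
    c=manip.read_camera(n); c['R']=np.array(c['rotation']); 
    if c['R'].shape!=(3,3): print('rot',c['R'])
    c['eye']=np.array(c['eye']); return c
def save(c,name): cv2.imwrite('pics/'+name,c['img'][:,:,::-1])
def ray(c,u,v):
    d=np.array([(u-c['cx'])/c['fx'],-(v-c['cy'])/c['fy'],-1.]); return c['R']@d
def plane(c,u,v,z):
    d=ray(c,u,v); return c['eye']+d*(z-c['eye'][2])/d[2]
def depth(c,u,v):
    return c['eye']+ray(c,u,v)*c['z_map'][int(v),int(u)]
def cloud(c):
    v,u=np.mgrid[0:480,0:640]; z=c['z_map']
    p=np.stack([(u-c['cx'])/c['fx']*z,-(v-c['cy'])/c['fy']*z,-z],-1)
    return p@c['R'].T+c['eye']
E
python3 - <<'E'
from h import *
for n in ['scene','side','wrist']:
    c=cam(n); save(c,n+'0.png'); print(n,{k:c[k] for k in c if k not in('img','z_map','R')})
print(manip.read_state(),manip.grip_point_offset)
E
```

```text
pics
rot [ 0.91012932 -0.00398418  0.76123685]
scene {'fx': 620.056821097882, 'fy': 620.056821097882, 'cx': 319.23998325660745, 'cy': 240.00249704809673, 'eye': array([ 1.30795988, -0.93544807,  0.99450799]), 'rotation': array([ 0.91012932, -0.00398418,  0.76123685])}
rot [ 0.82641079 -0.00761295 -0.27743182]
side {'fx': 522.9368846349392, 'fy': 522.9368846349392, 'cx': 323.2282475984692, 'cy': 237.31764429154217, 'eye': array([ 0.24063627, -0.81946645,  0.79144653]), 'rotation': array([ 0.82641079, -0.00761295, -0.27743182])}
rot [-0.30608795  0.00191432  1.32841591]
wrist {'fx': 393.19718075558626, 'fy': 393.19718075558626, 'cx': 321.8202650068862, 'cy': 236.51190877655878, 'eye': array([0.08213333, 0.64913753, 0.37240019]), 'rotation': array([-0.30608795,  0.00191432,  1.32841591])}
{'t': 0.15, 'joint_pos': array([-1.35451255,  0.61571489, -0.0126245 ,  1.42457874,  0.00809912,
        1.103429  , -0.04042687]), 'qd': array([-0.00026694, -0.00345596, -0.0007582 , -0.00555797, -0.00016943,
        0.000503  , -0.00056024]), 'joint_efforts': array([ 8.30708650e-04, -4.69659591e+01,  2.59646690e-01, -1.71251249e+01,
        1.00283875e-02,  7.08559601e-03, -2.73971224e-06]), 'ee_pos': array([0.1560976 , 0.63034328, 0.23037681]), 'eef_rot': array([-3.13951268e+00,  1.59554156e-05,  2.89885247e+00]), 'force': array([0.27998907, 0.18253171, 0.46162039]), 'wrist_torque': array([ 0.06985527, -0.01510135,  0.0126385 ]), 'gripper_force': 0.0, 'gripper_width': 0.0849700728045504} 0.0187
```

View pics/scene0.png

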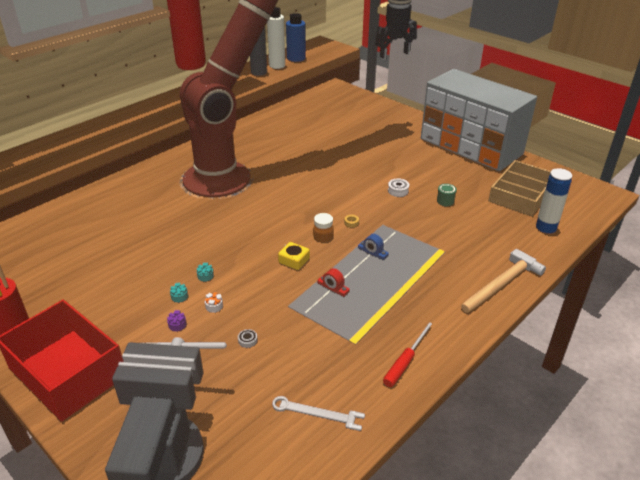

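View pics/side0.png

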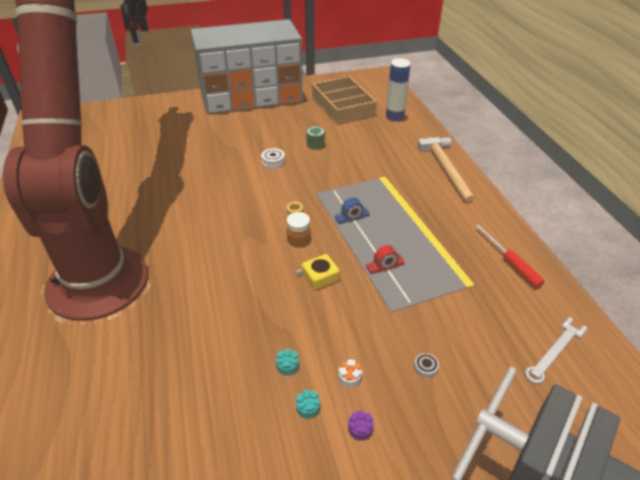

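The scene view shows:
- pulley at (399,187), bearing at (247,338) and brass collar at (351,220), close to the jar at (323,227)
- coupling with the orange star at (213,302), with turquoise look-alikes at (205,272) and (179,292) and a purple one at (177,320)
- tin at (446,194) and tape at (293,256)
- red block at (333,282) and blue block at (373,245)

The side view agrees: pulley (273,158), bearing (427,365), coupling (350,373).

Next I measure all of these in both views.

```bash
sed -i "s/c\['R'\]=np.array(c\['rotation'\]); /from scipy.spatial.transform import Rotation as S; c['R']=S.from_euler('xyz',c['rotation']).as_matrix()/; /if c\['R'\]/d" h.py
cat > m.py <<'E'
from h import *
O={'pulley':(26,(399,187),(273,158),30),'bearing':(14,(247,338),(427,365),21),'collar':(16,(351,220),(295,208),20),'coupling':(28,(213,302),(350,373),20),'tin':(44,(446,190),(316,131),26),'jar':(60,(323,219),(298,221),27),'tape':(34,(293,248),(320,266),31),
'turq1':(28,(205,272),(288,361),20),'turq2':(28,(179,292),(308,403),20),'purple':(28,(177,320),(361,425),20)}
if __name__=='__main__':
  for i,n in enumerate(['scene','side']):
    c=cam(n); P=cloud(c)
    print(n)
    for k,o in O.items():
        h=o[0]/1000; h=.024 if k=='pulley' else h
        s=plane(c,*o[1+i],h)[:2]
        m=(np.hypot(P[...,0]-s[0],P[...,1]-s[1])<.055)&(P[...,2]>h-.005)&(P[...,2]<h+.006)
        q=P[m]; lo=np.percentile(q[:,:2],1,0);hi=np.percentile(q[:,:2],99,0)
        print(k,'seed',s.round(3),'mid',((lo+hi)/2).round(4),'ext',(hi-lo).round(3),'z',np.median(q[:,2]).round(4),len(q))
    hsv=cv2.cvtColor(c['img'],cv2.COLOR_RGB2HSV)
    z=P[...,2]
    for nm,lo,hi in [('red',(0,150,60),(6,255,255)),('blue',(105,90,40),(125,255,255))]:
        m=(cv2.inRange(hsv,lo,hi)>0)&(z>.035)&(z<.06)&(np.hypot(P[...,0]-.65,P[...,1])<.35)
        q=P[m]; print(nm,q.mean(0).round(4),q.min(0).round(3),q.max(0).round(3),len(q))
    # mat: yellow stripe and white line
    ym=(cv2.inRange(hsv,(22,120,120),(35,255,255))>0)&(z<.012)&(z>-.01)
    num,l,st,ce=cv2.connectedComponentsWithStats(ym.astype('uint8'))
    j=1+st[1:,4].argmax(); v,u=np.where(l==j)
    q=np.array([plane(c,a,b,.002)[:2] for a,b in zip(u,v)]); 
    r=cv2.minAreaRect((q*1000).astype('f4')); print('stripe',r, cv2.boxPoints(r).round(1).tolist())
    g=(hsv[...,1]<40)&(z<.012)&(z>-.01); g=cv2.morphologyEx((g*255).astype('uint8'),cv2.MORPH_OPEN,np.ones((3,3)))
    num,l,st,ce=cv2.connectedComponentsWithStats(g)
    j=l[[(285,390),(240,390)][i]]; v,u=np.where(l==j) if j else ([0],[0])
    q=np.array([plane(c,a,b,.002)[:2] for a,b in zip(u,v)])
    r=cv2.minAreaRect((q*1000).astype('f4')); print('mat',r, cv2.boxPoints(r).round(1).tolist())
E
python3 m.py
```

```text
scene
pulley seed [0.443 0.309] mid [0.434 0.321] ext [0.056 0.058] z 0.0219 174
bearing seed [ 0.565 -0.374] mid [ 0.562  -0.3705] ext [0.041 0.04 ] z 0.0127 229
collar seed [0.443 0.101] mid [0.4416 0.107 ] ext [0.042 0.039] z 0.0139 74
coupling seed [ 0.437 -0.363] mid [ 0.4263 -0.3543] ext [0.038 0.033] z 0.026 122
tin seed [0.565 0.363] mid [0.5646 0.37  ] ext [0.05  0.049] z 0.0424 145
jar seed [0.428 0.008] mid [0.4274 0.0114] ext [0.047 0.048] z 0.0584 166
tape seed [ 0.434 -0.107] mid [ 0.4433 -0.1134] ext [0.063 0.06 ] z 0.0325 331
turq1 seed [ 0.343 -0.311] mid [ 0.3291 -0.3029] ext [0.037 0.034] z 0.0263 104
turq2 seed [ 0.355 -0.396] mid [ 0.3432 -0.3906] ext [0.036 0.036] z 0.026 114
purple seed [ 0.426 -0.452] mid [ 0.4147 -0.4474] ext [0.034 0.034] z 0.0259 135
red [ 0.5857 -0.1189  0.0457] [ 0.559 -0.134  0.035] [ 0.607 -0.104  0.054] 133
blue [0.5685 0.051  0.0463] [0.549 0.038 0.036] [0.585 0.065 0.054] 94
stripe ((705.0465698242188, -19.00775146484375), (17.244096755981445, 399.1009826660156), 6.148154258728027) [[675.0999755859375, 178.5], [717.7999877929688, -21
[... 1088 characters left out ...]
.4459] ext [0.035 0.034] z 0.0266 337
red [ 0.5751 -0.1182  0.047 ] [ 0.56  -0.131  0.035] [ 0.595 -0.106  0.054] 150
blue [0.5575 0.0511 0.0483] [0.544 0.039 0.039] [0.574 0.063 0.054] 82
stripe ((708.2699584960938, -16.922439575195312), (16.886035919189453, 399.31854248046875), 6.091115951538086) [[678.7000122070312, 180.6999969482422], [721.0999755859375, -216.39999389648438], [737.9000244140625, -214.60000610351562], [695.5, 182.5]]
mat ((612.8208618164062, -28.871566772460938), (166.9221649169922, 393.7342529296875), 6.208376407623291) [[508.6000061035156, 157.8000030517578], [551.0999755859375, -233.60000610351562], [717.0999755859375, -215.60000610351562], [674.5, 175.89999389648438]]
```

Run:
```python
import cv2,numpy as np
s=cv2.imread('pics/scene0.png');d=cv2.imread('pics/side0.png')
f=lambda im,u,v,w=25:cv2.resize(im[v-w:v+w,u-w:u+w],(260,260),interpolation=cv2.INTER_CUBIC)
cv2.imwrite('pics/crop.png',np.vstack([np.hstack([f(d,273,158),f(d,427,365),f(d,350,373)]),np.hstack([f(s,351,220),f(s,446,194),f(s,213,302)])]))
```

```text
(no output)
```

View pics/crop.png

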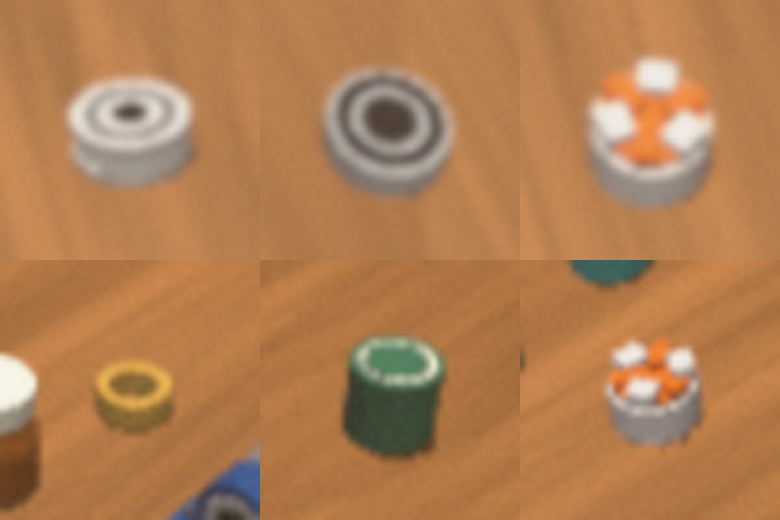

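Call:
move_arm(deltas=[[27.9, -30.9, -8, 0, 0, -1.222, 8], [27.9, -30.9, -8, 0, 0, -1.222, 8], [27.9, -30.9, -8, 0, 0, -1.222, 8], [27.9, -30.9, -8, 0, 0, -1.222, 8], [27.9, -30.9, -8, 0, 0, -1.222, 8], [27.9, -30.9, -8, 0, 0, -1.222, 8], [27.9, -30.9, -8, 0, 0, -1.222, 8], [27.9, -30.9, -8, 0, 0, -1.222, 8], [27.9, -30.9, -8, 0, 0, -1.222, 8], [27.9, -30.9, -8, 0, 0, -1.222, 8], [27.9, -30.9, -8, 0, 0, -1.222, 8], [27.9, -30.9, -8, 0, 0, -1.222, 8], [27.9, -30.9, -8, 0, 0, -1.222, 8], [27.9, -30.9, -8, 0, 0, -1.222, 8], [27.9, -30.9, -8, 0, 0, -1.222, 8], [27.9, -30.9, -8, 0, 0, -1.222, 8], [27.9, -30.9, -8, 0, 0, -1.222, 8], [27.9, -30.9, -8, 0, 0, -1.222, 8], [27.9, -30.9, -8, 0, 0, -1.222, 8]], squeeze=30)

```text
t: 1.83
ee_pos: [0.435, 0.3223, 0.1514]
eef_rot: [-3.142, -0.0, 1.678]
force: [0.8, 0.1, -0.3]
gripper_width: 0.0801
gripper_force: 0.0
```

The crops confirm the choices: pulley with grooved side and bore mark, black-sealed bearing, orange-star coupling, brass ring and green tin. I refine the pulley position from the wrist camera.

```bash
cat > w.py <<'E'
from h import *
def look(x,y,h,tol=.005,n='wrist',r=.05,pic=None):
    c=cam(n); P=cloud(c)
    if pic: save(c,pic)
    m=(np.hypot(P[...,0]-x,P[...,1]-y)<r)&(abs(P[...,2]-h)<tol)
    if m.sum()<10: print(n,'few',m.sum()); return
    q=P[m]; (cx,cy),rr=cv2.minEnclosingCircle((q[:,:2]*1000).astype('f4'))
    lo=np.percentile(q[:,:2],1,0);hi=np.percentile(q[:,:2],99,0)
    print(n,'mid',((lo+hi)/2).round(4),'ext',(hi-lo).round(4),'circ',round(cx,1),round(cy,1),round(rr,1),'z',np.median(q[:,2]).round(4),len(q))
E
python3 -c "
from w import *
look(.435,.322,.024,pic='w1.png')
print(manip.read_state()['ee_pos'])"
```

```text
wrist mid [0.4331 0.3252] ext [0.0556 0.0562] circ 433.2 324.5 30.3 z 0.0238 5360
[0.43506169 0.3221765  0.15135223]
```

View pics/w1.png

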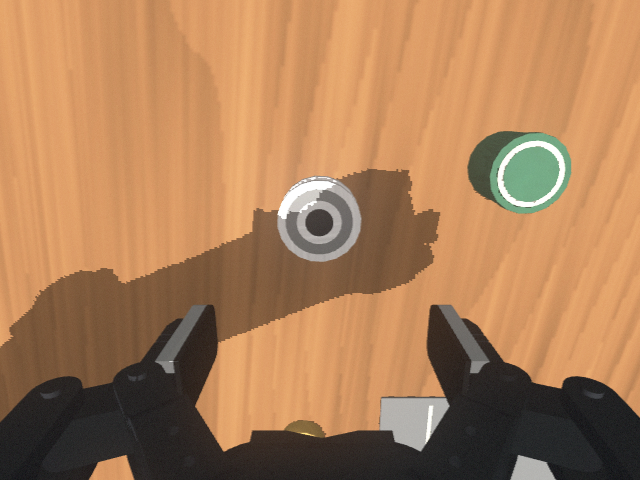

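Wrist view: pulley at (320,220), tin at (533,173); the pulley measures (0.4335, 0.3245), agreeing within 2 mm. I descend and grip.

Call:
move_arm(deltas=[[-0.1, 0.2, -4, 0, 0, 0, 8], [-0.1, 0.2, -8, 0, 0, 0, 8], [-0.1, 0.2, -11, 0, 0, 0, 8], [-0.1, 0.2, -13, 0, 0, 0, 8], [-0.1, 0.2, -14.2, 0, 0, 0, 8], [-0.1, 0.2, -14.7, 0, 0, 0, 8], [-0.1, 0.2, -14.7, 0, 0, 0, 8], [-0.1, 0.2, -14.7, 0, 0, 0, 5], [-0.1, 0.2, -14.7, 0, 0, 0, 5], [-0.1, 0.2, -14.7, 0, 0, 0, 5], [-0.1, 0.2, -14.7, 0, 0, 0, 5], [-0.1, 0.2, -14.7, 0, 0, 0, 5], [-0.1, 0.2, -14.7, 0, 0, 0, 5], [-0.1, 0.2, -14.7, 0, 0, 0, 5]], squeeze=30)

```text
t: 3.05
ee_pos: [0.4346, 0.3243, 0.0057]
eef_rot: [3.14, -0.001, 1.677]
force: [-1.9, -1.1, 6.3]
gripper_width: 0.0579
gripper_force: 32.3
```

Call:
move_arm(deltas=[[0, 0, 1, 0, 0, 0, 5], [0, 0, 3, 0, 0, 0, 5], [0, 0, 6, 0, 0, 0, 5], [0, 0, 9, 0, 0, 0, 5], [0, 0, 11, 0, 0, 0, 5], [0, 0, 12, 0, 0, 0, 5], [0, 0, 12, 0, 0, 0, 5], [0, 0, 12, 0, 0, 0, 5]])

```text
t: 3.72
ee_pos: [0.4339, 0.3239, 0.1242]
eef_rot: [-3.142, -0.0, 1.677]
force: [-0.3, 0.3, -1.6]
gripper_width: 0.0581
gripper_force: 33.0
```

```bash
python3 -c "
from w import *
s=manip.read_state();print(s['ee_pos'],s['force'],s['gripper_width'])
c=cam('wrist');save(c,'w2.png')
x,y,z=s['ee_pos']
look(x,y,z+.02,.012,r=.034);look(x,y,z+.02,.012,'side',.034)"
```

```text
[0.43388726 0.32389286 0.12423303] [-0.25622283  0.33606388 -1.59489238] 0.05806103566270433
wrist mid [0.4332 0.3252] ext [0.0608 0.0566] circ 433.6 326.8 33.2 z 0.1413 21558
side mid [0.4351 0.3216] ext [0.0624 0.0603] circ 433.9 323.9 33.9 z 0.14 313
```

View pics/w2.png

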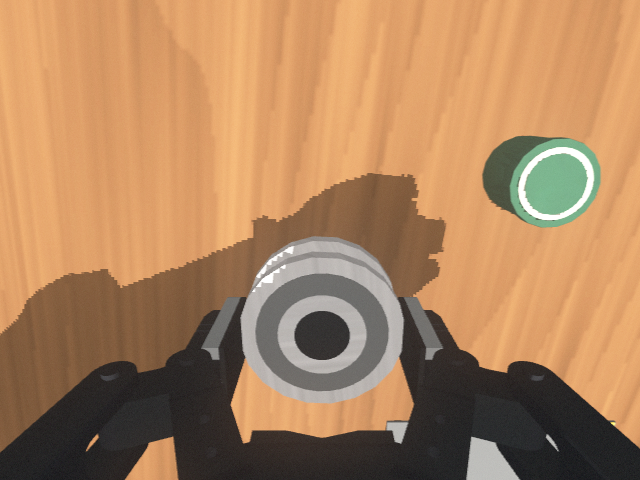

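Wrist view: the pulley sits level between the pads, centre (321,335). I carry it over the target and check against the mat there.

Call:
move_arm(deltas=[[3, -8, 0, 0, 0, 0, 5], [6, -15, 0, 0, 0, 0, 5], [9, -23, 0, 0, 0, 0, 5], [12, -30, -1, 0, 0, 0, 5], [13, -34, -2, 0, 0, 0, 5], [13.8, -35.7, -4, 0, 0, 0, 5], [13.8, -35.7, -6, 0, 0, 0, 5], [13.8, -35.7, -6, 0, 0, 0, 5], [13.8, -35.7, -6, 0, 0, 0, 5], [13.8, -35.7, -6, 0, 0, 0, 5], [13.8, -35.7, -6, 0, 0, 0, 5], [13.8, -35.7, -6, 0, 0, 0, 5], [13.8, -35.7, -6, 0, 0, 0, 5], [13.8, -35.7, -6, 0, 0, 0, 5], [13.8, -35.7, -6, 0, 0, 0, 5]])

```text
t: 5.12
ee_pos: [0.5721, -0.0309, 0.0644]
eef_rot: [-3.142, -0.001, 1.68]
force: [-0.1, -0.9, -1.1]
gripper_width: 0.0578
gripper_force: 33.0
```

```bash
cat > mat.py <<'E'
from h import *
def mat():
    """stripe, and blocks' tops, in the wrist view"""
    c=cam('wrist');save(c,'w3.png');P=cloud(c);z=P[...,2];hsv=cv2.cvtColor(c['img'],cv2.COLOR_RGB2HSV)
    ym=((cv2.inRange(hsv,(22,120,120),(35,255,255))>0)&(z<.012)).astype('uint8')
    v,u=np.where(ym); q=np.array([plane(c,a,b,.002)[:2] for a,b in zip(u,v)])
    q=q[q[:,0]>.6]
    if len(q)>30:
        r=cv2.minAreaRect((q*1000).astype('f4'));print('stripe',cv2.boxPoints(r).round(1).tolist())
    for nm,lo,hi in [('red',(0,150,60),(6,255,255)),('blue',(105,90,40),(125,255,255))]:
        m=(cv2.inRange(hsv,lo,hi)>0)&(abs(P[...,0]-.57)<.06)&(z>.002)&(z<.06)
        if m.sum()>50:
            q=P[m];print(nm,'pct2-98',np.percentile(q,2,0).round(4),np.percentile(q,98,0).round(4))
    w=(hsv[...,1]<25)&(hsv[...,2]>200)&(z<.008)&(abs(P[...,0]-.57)<.05)
    if w.sum()>30:
        q=P[w][:,:2]; vx,vy,x0,y0=cv2.fitLine((q*1000).astype('f4'),cv2.DIST_HUBER,0,.01,.01).ravel()
        print('line',w.sum(),'ang',np.degrees(np.arctan2(vy,vx)).round(2),'x at y=-33:',(x0+vx/vy*(-33-y0)).round(1),q.min(0),q.max(0))
mat(); s=manip.read_state(); print(s['ee_pos'],s['eef_rot'],s['force'],s['gripper_width'])
E
python3 mat.py
```

```text
stripe [[685.5999755859375, 108.69999694824219], [716.2000122070312, -175.39999389648438], [732.4000244140625, -173.6999969482422], [701.7999877929688, 110.5]]
red pct2-98 [ 0.5426 -0.128   0.012 ] [ 0.6194 -0.1012  0.0512]
blue pct2-98 [0.5256 0.0404 0.0124] [0.6005 0.0662 0.0521]
line 800 ang -83.68 x at y=-33: 572.7 [0.55498628 0.00995059] [0.56896263 0.09506848]
[ 0.57215267 -0.0311897   0.06453282] [ 3.14140897e+00 -9.31498868e-04  1.67958996e+00] [-0.65734203 -0.0859265  -2.01128388] 0.057875929209476526
```

View pics/w3.png

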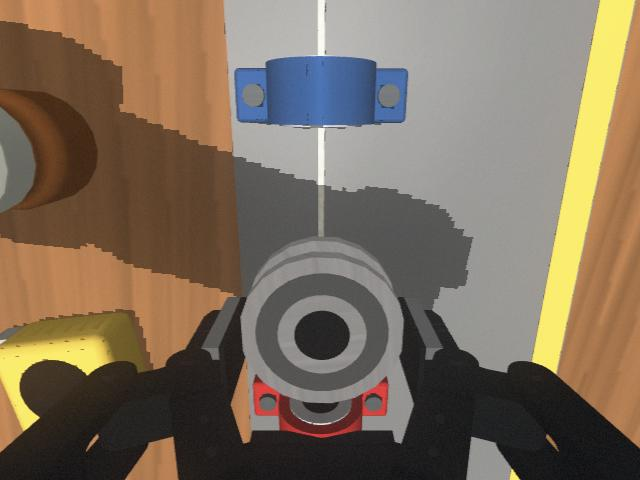

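Wrist view: the pulley sits over the white line at x≈320 px, between the blue block at (320,92) and the red one at (320,405), level. The mat origin is now ≈(0.572, -0.032). I lower and release.

Call:
move_arm(deltas=[[0, -0.1, -2, 0, 0, 0, 5], [0, -0.1, -4, 0, 0, 0, 5], [0, -0.1, -5, 0, 0, 0, 5], [0, -0.1, -5.4, 0, 0, 0, 5], [0, -0.1, -5.6, 0, 0, 0, 5], [0, -0.1, -5.7, 0, 0, 0, 5], [0, -0.1, -5.7, 0, 0, 0, 5], [0, -0.1, -5.7, 0, 0, 0, 5], [0, -0.1, -5.7, 0, 0, 0, 8], [0, -0.1, -5.7, 0, 0, 0, 8], [0, -0.1, -5.7, 0, 0, 0, 8], [0, -0.1, -5.7, 0, 0, 0, 8], [0, -0.1, -5.7, 0, 0, 0, 8], [0, -0.1, -3, 0, 0, 0, 8], [0, -0.1, 0, 0, 0, 0, 8], [0, -0.1, 4, 0, 0, 0, 8], [0, -0.1, 8, 0, 0, 0, 8], [0, -0.1, 8, 0, 0, 0, 8], [0, -0.1, 8, 0, 0, 0, 8], [0, -0.1, 8, 0, 0, 0, 8]])

```text
t: 6.83
ee_pos: [0.5716, -0.0338, 0.144]
eef_rot: [-3.141, -0.001, 1.677]
force: [-0.4, -0.4, -0.6]
gripper_width: 0.0801
gripper_force: 0.0
```

```bash
python3 -c "
from w import *
print(manip.read_state()['ee_pos'])
look(.572,-.032,.026);look(.572,-.032,.026,n='scene');look(.572,-.032,.026,n='side')"; python3 mat.py
```

```text
[ 0.57161378 -0.03384825  0.1439688 ]
wrist mid [ 0.5735 -0.033 ] ext [0.0555 0.0562] circ 573.5 -33.6 30.2 z 0.0258 5652
scene mid [ 0.5741 -0.0365] ext [0.0575 0.0567] circ 572.8 -36.3 32.3 z 0.0247 306
side mid [ 0.5745 -0.0345] ext [0.0574 0.0607] circ 574.2 -33.4 32.9 z 0.0254 429
stripe [[684.0, 124.0], [711.4000244140625, -130.89999389648438], [727.7000122070312, -129.10000610351562], [700.2999877929688, 125.69999694824219]]
red pct2-98 [ 0.5435 -0.128   0.0116] [ 0.6185 -0.1018  0.052 ]
blue pct2-98 [0.5257 0.0403 0.0124] [0.6006 0.0662 0.0522]
line 18501 ang -86.91 x at y=-33: 579.1 [ 0.52000202 -0.22337118] [0.61999207 0.11726275]
[ 0.57115992 -0.03395426  0.14260105] [-3.13802348e+00 -5.21963879e-04  1.67684147e+00] [-0.39750874  0.10579276 -0.08577505] 0.0799842912453011
```

Pulley lies flat at (0.5735, -0.0335), top at 0.0258, about 2 mm from the middle. Now the bearing.

Call:
move_arm(deltas=[[-0.3, -6, 0, 0, 0, 0, 6.5], [-0.5, -12, 0, 0, 0, 0, 6.5], [-0.7, -18, 0, 0, 0, 0, 6.5], [-0.9, -24, 0, 0, 0, 0, 6.5], [-0.9, -30, 0, 0, 0, 0, 6.5], [-0.9, -33.7, 0, 0, 0, 0, 6.5], [-0.9, -33.7, 0, 0, 0, 0, 6.5], [-0.9, -33.7, 0, 0, 0, 0, 6.5], [-0.9, -33.7, 0, 0, 0, 0, 6.5], [-0.9, -33.7, 0, 0, 0, 0, 6.5], [-0.9, -33.7, 0, 0, 0, 0, 6.5], [-0.9, -33.7, 0, 0, 0, 0, 6.5], [-0.9, -33.7, 0, 0, 0, 0, 6.5], [-0.9, -33.7, 0, 0, 0, 0, 6.5], [-0.9, -33.7, 0, 0, 0, 0, 6.5], [-0.9, -33.7, 0, 0, 0, 0, 6.5]])

```text
t: 8.37
ee_pos: [0.5636, -0.3703, 0.1445]
eef_rot: [3.141, -0.0, 1.678]
force: [1.3, 0.2, 0.0]
gripper_width: 0.0652
gripper_force: 0.0
```

```bash
python3 -c "
from w import *
s=manip.read_state();print(s['ee_pos'],s['eef_rot'])
look(.5625,-.37,.014)"
```

```text
[ 0.56363792 -0.37025003  0.14449349] [ 3.14139276e+00 -6.46031740e-05  1.67811707e+00]
wrist mid [ 0.5616 -0.3673] ext [0.0386 0.0391] circ 561.8 -367.6 20.9 z 0.0138 2538
```

Call:
move_arm(deltas=[[-0.1, 0.25, -4, 0, 0, 0, 6.5], [-0.1, 0.25, -8, 0, 0, 0, 6.5], [-0.1, 0.25, -11, 0, 0, 0, 6.5], [-0.1, 0.25, -13, 0, 0, 0, 6.5], [-0.1, 0.25, -13.7, 0, 0, 0, 6.5], [-0.1, 0.25, -14.0, 0, 0, 0, 6.5], [-0.1, 0.25, -14.0, 0, 0, 0, 6.5], [-0.1, 0.25, -14.0, 0, 0, 0, 3.5], [-0.1, 0.25, -14.0, 0, 0, 0, 3.5], [-0.1, 0.25, -14.0, 0, 0, 0, 3.5], [-0.1, 0.25, -14.0, 0, 0, 0, 3.5], [-0.1, 0.25, -14.0, 0, 0, 0, 3.5], [-0.1, 0.25, -14.0, 0, 0, 0, 3.5], [-0.1, 0.25, -14.0, 0, 0, 0, 3.5]])

```text
t: 9.58
ee_pos: [0.5634, -0.3696, 0.0067]
eef_rot: [3.139, 0.003, 1.677]
force: [-1.0, -0.3, 6.9]
gripper_width: 0.0401
gripper_force: 30.1
```

Call:
move_arm(deltas=[[0, 0, 1, 0, 0, 0, 3.5], [0, 0, 3, 0, 0, 0, 3.5], [0, 0, 6, 0, 0, 0, 3.5], [0, 0, 9, 0, 0, 0, 3.5], [0, 0, 12, 0, 0, 0, 3.5], [0, 0, 13, 0, 0, 0, 3.5], [0, 0, 13, 0, 0, 0, 3.5], [0, 0, 13, 0, 0, 0, 3.5]])

```text
t: 10.25
ee_pos: [0.5619, -0.3681, 0.1341]
eef_rot: [-3.141, -0.001, 1.677]
force: [0.2, 0.1, -1.7]
gripper_width: 0.0398
gripper_force: 30.5
```

```bash
python3 -c "
from w import *
s=manip.read_state();x,y,z=s['ee_pos'];print(s['ee_pos'],s['force'],s['gripper_width'],s['eef_rot'])
c=cam('wrist');save(c,'w4.png');P=cloud(c)
np.save('w4.npy',P)
for h in (.002,.004,.006,.008,.010,.012,.015): look(x,y,z+h,.001,r=.0205)"
```

```text
[ 0.56190925 -0.36809321  0.13409239] [ 0.1981818   0.12222954 -1.67032222] 0.039842777433390944 [-3.14133471e+00 -6.49168527e-04  1.67691879e+00]
wrist few 0
wrist mid [ 0.5616 -0.3668] ext [0.0383 0.0363] circ 561.8 -367.8 20.4 z 0.1387 3770
wrist mid [ 0.5613 -0.3655] ext [0.0357 0.0329] circ 561.9 -368.1 20.5 z 0.1394 2623
wrist mid [ 0.5618 -0.3668] ext [0.0406 0.0137] circ 561.8 -367.7 20.4 z 0.1419 37
wrist mid [ 0.5619 -0.3685] ext [0.0406 0.0126] circ 561.9 -368.1 20.4 z 0.1442 40
wrist mid [ 0.562  -0.3695] ext [0.0407 0.012 ] circ 561.9 -368.1 20.5 z 0.1459 32
wrist mid [ 0.5621 -0.3697] ext [0.0404 0.0118] circ 562.0 -368.1 20.4 z 0.1489 32
```

View pics/w4.png

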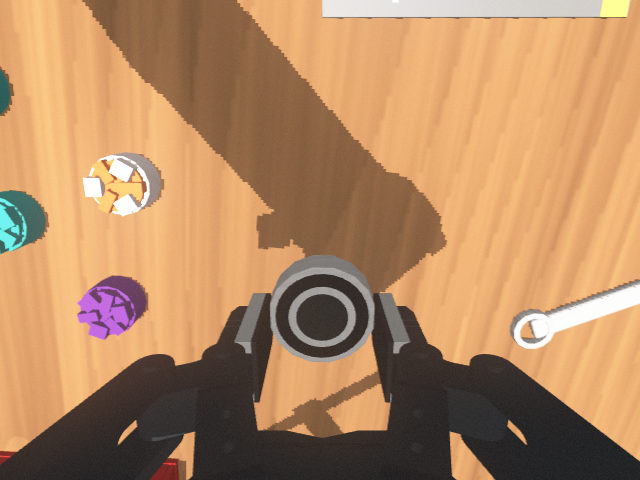

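Wrist view: bearing held at (322,315), apparently level; coupling and look-alikes at left. I check its tilt and centre.

```bash
python3 -c "
from w import *
P=np.load('w4.npy'); im=cv2.imread('pics/w4.png')
m=np.zeros((480,640),bool)
yy,xx=np.mgrid[:480,:640]; m=np.hypot(xx-322,yy-315)<35
q=P[m]; A=np.c_[q[:,:2]-q[:,:2].mean(0),np.ones(len(q))]; print('plane',np.linalg.lstsq(A,q[:,2],rcond=None)[0])
c=cam('wrist')
# black seal outer edge ellipse
g=cv2.inRange(cv2.cvtColor(im,cv2.COLOR_BGR2GRAY),0,70)
n,l,st,ce=cv2.connectedComponentsWithStats(g)
j=l[315,322]; print(st[j],ce[j]); print('centre',plane(c,ce[j][0],ce[j][1],.1405))
print('pulley centre', manip.read_state()['ee_pos'])
"
```

```text
plane [-0.04280878  0.3678115   0.14171831]
[ 297  295   51   45 1818] [321.77227723 316.96754675]
centre [ 0.56241909 -0.36635521  0.1405    ]
pulley centre [ 0.56201303 -0.36847642  0.13355856]
```

```bash
python3 -c "
from w import *
P=np.load('w4.npy')
yy,xx=np.mgrid[:480,:640]; m=(np.hypot(xx-322,yy-315)<40)&(abs(P[...,2]-.139)<.01)
q=P[m]; A=np.c_[q[:,:2]-q[:,:2].mean(0),np.ones(len(q))]; print('plane',np.linalg.lstsq(A,q[:,2],rcond=None)[0],m.sum())
"
```

```text
plane [-0.00351475  0.00396181  0.14130761] 4999
```

```bash
cat > top.py <<'E'
from w import *
import sys
u,v,r=map(float,sys.argv[1:4])
for i in range(3):
    s=manip.read_state(); c=cam('wrist');P=cloud(c);z=s['ee_pos'][2]
    yy,xx=np.mgrid[:480,:640]; m=(np.hypot(xx-u,yy-v)<r)&(abs(P[...,2]-z-.01)<.02)
    q=P[m]; A=np.c_[q[:,:2]-q[:,:2].mean(0),np.ones(len(q))]; print('t',s['t'],'tcp',s['ee_pos'].round(4),'top-tcp',(np.median(q[:,2])-z).round(4),'slopes',np.linalg.lstsq(A,q[:,2],rcond=None)[0][:2].round(3),m.sum(),s['gripper_force'])
E
python3 top.py 322 315 38
```

```text
t 10.7 tcp [ 0.562  -0.3685  0.1336] top-tcp 0.0073 slopes [-0.004  0.005] 4486 30.494753122329712
t 10.75 tcp [ 0.5621 -0.3686  0.1338] top-tcp 0.0073 slopes [-0.004  0.004] 4491 30.494914054870605
t 10.8 tcp [ 0.5622 -0.3686  0.134 ] top-tcp 0.0073 slopes [-0.004  0.001] 4492 30.494552850723267
```

Level and stable: top is 7.3 mm above the TCP, so the bottom is 6.7 mm below it. I carry it over the pulley.

Call:
move_arm(deltas=[[0.2, 5, 0, 0, 0, 0, 3.5], [0.4, 11, 0, 0, 0, 0, 3.5], [0.6, 17, 0, 0, 0, 0, 3.5], [0.8, 23, 0, 0, 0, 0, 3.5], [1, 29, 0, 0, 0, 0, 3.5], [1.1, 32, 0, 0, 0, 0, 3.5], [1.1, 33.3, -1, 0, 0, 0, 3.5], [1.1, 33.3, -3, 0, 0, 0, 3.5], [1.1, 33.3, -5, 0, 0, 0, 3.5], [1.1, 33.3, -6, 0, 0, 0, 3.5], [1.1, 33.3, -6.5, 0, 0, 0, 3.5], [1.1, 33.3, -6.5, 0, 0, 0, 3.5], [1.1, 33.3, -6.5, 0, 0, 0, 3.5], [1.1, 33.3, -6.5, 0, 0, 0, 3.5], [1.1, 33.3, -6.5, 0, 0, 0, 3.5], [1.1, 33.3, -6.5, 0, 0, 0, 3.5], [1.1, 33.3, -6.5, 0, 0, 0, 3.5], [1.1, 33.3, -6.5, 0, 0, 0, 3.5]], squeeze=40)

```text
t: 12.35
ee_pos: [0.5734, -0.0358, 0.0697]
eef_rot: [3.141, 0.0, 1.677]
force: [-0.4, 0.1, -1.0]
gripper_width: 0.0396
gripper_force: 41.3
```

```bash
python3 top.py 322 315 38; python3 -c "
from w import *
z=manip.read_state()['ee_pos'][2]
look(.573,-.034,z+.0073,.002,r=.03,pic='w5.png')
for n in ('scene','side'): look(.573,-.034,z+.0073,.003,r=.024,n=n)
c=cam('wrist');P=cloud(c);q=P[abs(P[...,2]-.026)<.003]; q=q[np.hypot(q[:,0]-.573,q[:,1]+.034)<.035]
print('pulley visible top: x',q[:,0].min(),q[:,0].max(),'ymax',np.percentile(q[:,1],99.5),len(q))"
```

```text
t 12.35 tcp [ 0.5734 -0.0358  0.0697] top-tcp 0.0072 slopes [-0.004  0.002] 4492 41.28227233886719
t 12.4 tcp [ 0.5734 -0.0357  0.0696] top-tcp 0.0072 slopes [-0.003  0.001] 4492 41.28224194049835
t 12.45 tcp [ 0.5733 -0.0355  0.0694] top-tcp 0.0073 slopes [-0.004  0.003] 4493 41.28204703330994
wrist mid [ 0.5728 -0.0332] ext [0.0422 0.0389] circ 572.3 -28.9 29.4 z 0.0765 8250
scene mid [ 0.5715 -0.0367] ext [0.0414 0.0388] circ 571.1 -38.2 22.6 z 0.0757 98
side mid [ 0.5763 -0.0352] ext [0.039  0.0393] circ 574.4 -36.6 22.4 z 0.0764 170
pulley visible top: x 0.5440569040254801 0.6034141577364253 ymax -0.004090353353361838 5382
```

View pics/w5.png

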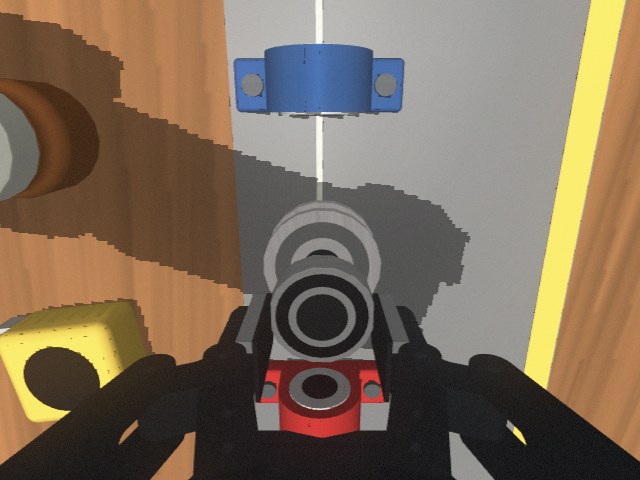

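Wrist view: bearing at (322,315) above the pulley, whose visible rim is centred at x≈322. The offset is about 1 mm. I lower and release gently.

Call:
move_arm(deltas=[[0.05, -0.05, -1.5, 0, 0, 0, 3.5], [0.05, -0.05, -2.5, 0, 0, 0, 3.5], [0.05, -0.05, -3.2, 0, 0, 0, 3.5], [0.05, -0.05, -3.5, 0, 0, 0, 3.5], [0.05, -0.05, -3.65, 0, 0, 0, 3.5], [0.05, -0.05, -3.65, 0, 0, 0, 3.5], [0.05, -0.05, -3.65, 0, 0, 0, 3.5], [0.05, -0.05, -3.65, 0, 0, 0, 4.4], [0.05, -0.05, -3.65, 0, 0, 0, 4.7], [0.05, -0.05, -3.65, 0, 0, 0, 5.2], [0.05, -0.05, -3.65, 0, 0, 0, 5.5], [0.05, -0.05, -3.65, 0, 0, 0, 5.8], [0.05, -0.05, -3.65, 0, 0, 0, 5.8], [0.05, -0.05, -3.2, 0, 0, 0, 5.8], [0.05, -0.05, -2, 0, 0, 0, 5.8], [0.05, -0.05, 1, 0, 0, 0, 5.8], [0.05, -0.05, 5, 0, 0, 0, 5.8], [0.05, -0.05, 7, 0, 0, 0, 5.8], [0.05, -0.05, 7, 0, 0, 0, 5.8], [0.05, -0.05, 7, 0, 0, 0, 5.8]])

```text
t: 14.37
ee_pos: [0.5747, -0.0362, 0.1416]
eef_rot: [3.137, 0.0, 1.677]
force: [0.0, 0.2, -0.4]
gripper_width: 0.0577
gripper_force: 0.0
```

```bash
python3 -c "
from w import *
look(.573,-.034,.040,.003,r=.03)
look(.573,-.034,.026,.003,r=.04,pic='w6.png')
for n in ('scene','side'): look(.573,-.034,.04,.004,r=.03,n=n)
print(manip.read_state()['ee_pos'])"
```

```text
wrist mid [ 0.5742 -0.0337] ext [0.0387 0.0387] circ 574.2 -33.9 20.9 z 0.0399 3065
wrist mid [ 0.5736 -0.0332] ext [0.057  0.0576] circ 573.6 -33.6 30.2 z 0.0256 2582
scene mid [ 0.5751 -0.038 ] ext [0.0389 0.041 ] circ 574.4 -38.9 23.2 z 0.0391 141
side mid [ 0.5753 -0.0352] ext [0.0391 0.0404] circ 576.2 -35.1 23.0 z 0.0395 205
[ 0.57265715 -0.03589229  0.13808177]
```

The bearing is within 1 mm of the pulley centre, top at 0.040. Next, the collar.

Call:
move_arm(deltas=[[-3, 4, 0, 0, 0, 0, 6.2], [-6, 7, 0, 0, 0, 0, 6.2], [-9, 10, 0, 0, 0, 0, 6.2], [-12, 13, 0, 0, 0, 0, 6.2], [-13.1, 14.3, 0, 0, 0, 0, 6.2], [-13.1, 14.3, 0, 0, 0, 0, 6.2], [-13.1, 14.3, 0, 0, 0, 0, 6.2], [-13.1, 14.3, 0, 0, 0, 0, 6.2], [-13.1, 14.3, 0, 0, 0, 0, 6.2], [-13.1, 14.3, 0, 0, 0, 0, 6.2], [-13.1, 14.3, 0, 0, 0, 0, 6.2], [-13.1, 14.3, 0, 0, 0, 0, 6.2], [-13.1, 14.3, 0, 0, 0, 0, 6.2]], squeeze=35)

```text
t: 15.65
ee_pos: [0.443, 0.1064, 0.1392]
eef_rot: [-3.142, 0.0, 1.676]
force: [0.0, -0.1, -0.2]
gripper_width: 0.062
gripper_force: 0.0
```

```bash
python3 -c "
from w import *
s=manip.read_state();print(s['ee_pos'],s['eef_rot'])
look(.442,.1075,.016,.004,r=.035)"
```

```text
[0.44301404 0.10644587 0.13924821] [-3.14157613e+00  9.92425291e-05  1.67577796e+00]
wrist mid [0.4402 0.1107] ext [0.0374 0.0378] circ 440.0 110.3 20.2 z 0.0153 1501
```

Call:
move_arm(deltas=[[-0.2, 0.3, -4, 0, 0, 0, 6.2], [-0.2, 0.3, -8, 0, 0, 0, 6.2], [-0.2, 0.3, -11, 0, 0, 0, 6.2], [-0.2, 0.3, -12.5, 0, 0, 0, 6.2], [-0.2, 0.3, -13.1, 0, 0, 0, 6.2], [-0.2, 0.3, -13.4, 0, 0, 0, 6.2], [-0.2, 0.3, -13.4, 0, 0, 0, 6.2], [-0.2, 0.3, -13.4, 0, 0, 0, 3.3], [-0.2, 0.3, -13.4, 0, 0, 0, 3.3], [-0.2, 0.3, -13.4, 0, 0, 0, 3.3], [-0.2, 0.3, -13.4, 0, 0, 0, 3.3], [-0.2, 0.3, -13.4, 0, 0, 0, 3.3], [-0.2, 0.3, -13.4, 0, 0, 0, 3.3], [-0.2, 0.3, -13.4, 0, 0, 0, 3.3]])

```text
t: 16.87
ee_pos: [0.4414, 0.1101, 0.0068]
eef_rot: [3.139, -0.001, 1.677]
force: [-1.1, 0.1, 5.5]
gripper_width: 0.0381
gripper_force: 34.6
```

Call:
move_arm(deltas=[[0, 0, 1, 0, 0, 0, 3.3], [0, 0, 3, 0, 0, 0, 3.3], [0, 0, 6, 0, 0, 0, 3.3], [0, 0, 9, 0, 0, 0, 3.3], [0, 0, 12, 0, 0, 0, 3.3], [0, 0, 13, 0, 0, 0, 3.3], [0, 0, 13, 0, 0, 0, 3.3], [0, 0, 13, 0, 0, 0, 3.3]])

```text
t: 17.53
ee_pos: [0.4408, 0.1102, 0.1361]
eef_rot: [3.14, -0.001, 1.677]
force: [0.3, 0.2, -0.8]
gripper_width: 0.038
gripper_force: 35.4
```

```bash
python3 top.py 322 315 52; python3 -c "
from w import *
c=cam('wrist');save(c,'w7.png')
x,y,z=manip.read_state()['ee_pos']
look(x,y,z+.011,.004,r=.03)"
```

```text
t 17.5333 tcp [0.4408 0.1102 0.1361] top-tcp 0.008 slopes [-0.001  0.013] 6572 35.38679592311382
t 17.5833 tcp [0.4401 0.11   0.1351] top-tcp 0.008 slopes [-0.002  0.011] 6567 35.384414764121175
t 17.6333 tcp [0.4398 0.1099 0.1346] top-tcp 0.008 slopes [-0.004  0.012] 6574 35.382891884073615
wrist mid [0.4381 0.1108] ext [0.0521 0.037 ] circ 439.1 116.5 29.2 z 0.1427 5068
```

View pics/w7.png

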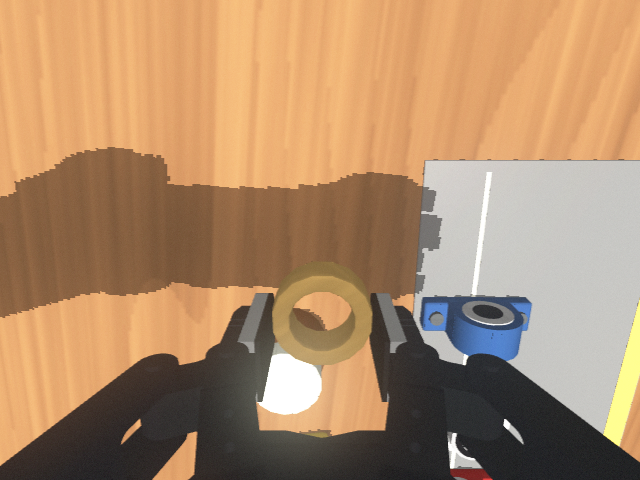

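Wrist view: collar held level at (322,313). I carry it to the place outside the red block.

Call:
move_arm(deltas=[[2, -4, 0, 0, 0, 0, 3.3], [4, -8, 0, 0, 0, 0, 3.3], [6, -12, 0, 0, 0, 0, 3.3], [8, -16, 0, 0, 0, 0, 3.3], [10, -20, 0, 0, 0, 0, 3.3], [12, -24, 0, 0, 0, 0, 3.3], [14, -28, 0, 0, 0, 0, 3.3], [14.8, -30, 0, 0, 0, 0, 3.3], [14.8, -30, -2, 0, 0, 0, 3.3], [14.8, -30, -5, 0, 0, 0, 3.3], [14.8, -30, -7, 0, 0, 0, 3.3], [14.8, -30, -7, 0, 0, 0, 3.3], [14.8, -30, -7, 0, 0, 0, 3.3], [14.8, -30, -7, 0, 0, 0, 3.3], [14.8, -30, -7, 0, 0, 0, 3.3], [14.8, -30, -7, 0, 0, 0, 3.3]])

```text
t: 19.12
ee_pos: [0.5898, -0.1904, 0.067]
eef_rot: [3.139, 0.001, 1.677]
force: [0.4, 0.1, -0.4]
gripper_width: 0.038
gripper_force: 35.5
```

```bash
python3 top.py 322 315 50; python3 mat.py; cp pics/w3.png pics/w8.png
```

```text
t 19.1167 tcp [ 0.5898 -0.1904  0.067 ] top-tcp 0.008 slopes [-0.006  0.047] 6104 35.47884503379464
t 19.1667 tcp [ 0.5896 -0.1903  0.0668] top-tcp 0.008 slopes [-0.005  0.047] 6104 35.478259921073914
t 19.2167 tcp [ 0.5895 -0.1902  0.0666] top-tcp 0.008 slopes [-0.006  0.048] 6099 35.478399535641074
stripe [[703.2999877929688, -56.400001525878906], [720.5, -216.39999389648438], [736.7000122070312, -214.60000610351562], [719.5, -54.599998474121094]]
red pct2-98 [ 0.5439 -0.1286  0.0124] [ 0.6186 -0.103   0.0522]
line 17923 ang 1.22 x at y=-33: 2994.6 [ 0.53093741 -0.23108322] [ 0.61999881 -0.05948216]
[ 0.5891332  -0.19008688  0.06609709] [3.14038240e+00 4.56402057e-04 1.67702363e+00] [-0.1431466   0.43611591 -1.00105379] 0.03790572464937938
```

View pics/w8.png

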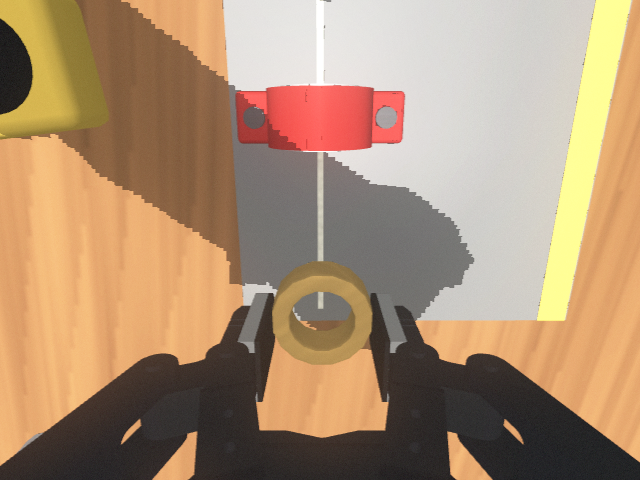

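Wrist view: collar at (322,313) right over the white line, red block at (320,115), mat end at row 320. I lower and release.

Call:
move_arm(deltas=[[0, 0, -2, 0, 0, 0, 3.3], [0, 0, -4, 0, 0, 0, 3.3], [0, 0, -5, 0, 0, 0, 3.3], [0, 0, -5.4, 0, 0, 0, 3.3], [0, 0, -5.65, 0, 0, 0, 3.3], [0, 0, -5.65, 0, 0, 0, 3.3], [0, 0, -5.65, 0, 0, 0, 3.3], [0, 0, -5.65, 0, 0, 0, 4.3], [0, 0, -5.65, 0, 0, 0, 4.8], [0, 0, -5.65, 0, 0, 0, 5.3], [0, 0, -5.65, 0, 0, 0, 6], [0, 0, -5.65, 0, 0, 0, 6], [0, 0, -5.65, 0, 0, 0, 6], [0, 0, -4, 0, 0, 0, 6], [0, 0, 0, 0, 0, 0, 6], [0, 0, 4, 0, 0, 0, 6], [0, 0, 7, 0, 0, 0, 6], [0, 0, 7, 0, 0, 0, 6], [0, 0, 7, 0, 0, 0, 6]])

```text
t: 20.9
ee_pos: [0.59, -0.1906, 0.1376]
eef_rot: [3.137, 0.002, 1.677]
force: [-0.9, 0.4, -0.7]
gripper_width: 0.0601
gripper_force: 0.0
```

```bash
python3 -c "
from w import *
print(manip.read_state()['ee_pos'])
look(.589,-.189,.018,.004,r=.035)
look(.427,-.353,.028,.005,n='side')"
```

```text
[ 0.58995556 -0.190619    0.13759854]
wrist mid [ 0.5902 -0.1895] ext [0.0373 0.0378] circ 590.1 -189.8 20.0 z 0.0173 1523
side mid [ 0.4265 -0.3518] ext [0.0349 0.0341] circ 427.3 -351.6 19.2 z 0.0267 267
```

Collar is flat at (0.590, -0.1895). Next, the orange coupling.

Call:
move_arm(deltas=[[-4, -4, 0, 0, 0, 0, 6.2], [-7, -7, 0, 0, 0, 0, 6.2], [-10, -10, 0, 0, 0, 0, 6.2], [-13, -13, 0, 0, 0, 0, 6.2], [-16.3, -16.2, 0, 0, 0, 0, 6.2], [-16.3, -16.2, 0, 0, 0, 0, 6.2], [-16.3, -16.2, 0, 0, 0, 0, 6.2], [-16.3, -16.2, 0, 0, 0, 0, 6.2], [-16.3, -16.2, 0, 0, 0, 0, 6.2], [-16.3, -16.2, 0, 0, 0, 0, 6.2], [-16.3, -16.2, 0, 0, 0, 0, 6.2], [-16.3, -16.2, 0, 0, 0, 0, 6.2], [-16.3, -16.2, 0, 0, 0, 0, 6.2]])

```text
t: 22.08
ee_pos: [0.4265, -0.3513, 0.1352]
eef_rot: [3.142, -0.0, 1.679]
force: [0.1, -0.4, 0.1]
gripper_width: 0.0619
gripper_force: 0.0
```

```bash
python3 -c "
from w import *
s=manip.read_state();print(s['ee_pos'],s['eef_rot'])
look(.427,-.352,.025,.008,r=.035,pic='w9.png')"
```

```text
[ 0.42648802 -0.35126106  0.13515068] [ 3.14156986e+00 -3.45669964e-04  1.67873549e+00]
wrist mid [ 0.4261 -0.3503] ext [0.0363 0.0359] circ 426.5 -351.1 20.0 z 0.0261 2563
```

View pics/w9.png

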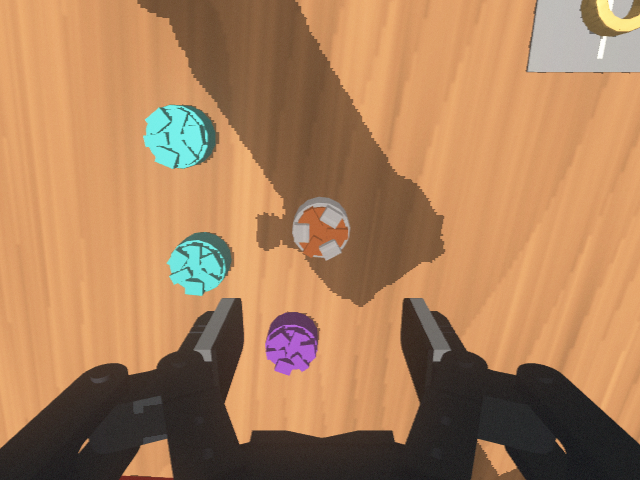

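Wrist view: coupling at (321,230), turquoise ones at (180,135) and (199,265), purple at (292,345), all clear of the fingers. I descend, grip and lift.

Call:
move_arm(deltas=[[0, 0, -4, 0, 0, 0, 6.2], [0, 0, -8, 0, 0, 0, 6.2], [0, 0, -10.5, 0, 0, 0, 6.2], [0, 0, -12, 0, 0, 0, 6.2], [0, 0, -12.7, 0, 0, 0, 6.2], [0, 0, -13, 0, 0, 0, 6.2], [0, 0, -13, 0, 0, 0, 6.2], [0, 0, -13, 0, 0, 0, 3.3], [0, 0, -13, 0, 0, 0, 3.3], [0, 0, -13, 0, 0, 0, 3.3], [0, 0, -13, 0, 0, 0, 3.3], [0, 0, -13, 0, 0, 0, 3.3], [0, 0, -13, 0, 0, 0, 3.3], [0, 0, -13, 0, 0, 0, 3.3]])

```text
t: 23.3
ee_pos: [0.4266, -0.3528, 0.0068]
eef_rot: [3.139, 0.002, 1.677]
force: [-0.8, 0.5, 6.4]
gripper_width: 0.0386
gripper_force: 35.3
```

Call:
move_arm(deltas=[[0, 0, 1, 0, 0, 0, 3.3], [0, 0, 3, 0, 0, 0, 3.3], [0, 0, 6, 0, 0, 0, 3.3], [0, 0, 9, 0, 0, 0, 3.3], [0, 0, 12, 0, 0, 0, 3.3], [0, 0, 13, 0, 0, 0, 3.3], [0, 0, 13, 0, 0, 0, 3.3], [0, 0, 13, 0, 0, 0, 3.3]])

```text
t: 23.97
ee_pos: [0.4254, -0.3516, 0.1351]
eef_rot: [-3.141, -0.001, 1.677]
force: [-0.6, 0.3, -1.1]
gripper_width: 0.0387
gripper_force: 35.4
```

```bash
python3 top.py 322 335 50; python3 -c "
from w import *
c=cam('wrist');save(c,'w10.png')
x,y,z=manip.read_state()['ee_pos']
look(x,y,z+.02,.005,r=.0215)"
```

```text
t 23.9667 tcp [ 0.4254 -0.3516  0.1351] top-tcp 0.0196 slopes [-0.    -0.002] 7033 35.43028950691223
t 24.0167 tcp [ 0.4249 -0.3511  0.1341] top-tcp 0.0197 slopes [-0.003  0.001] 7034 35.431015491485596
t 24.0667 tcp [ 0.4247 -0.3509  0.1335] top-tcp 0.0196 slopes [-0.004  0.001] 7031 35.43126583099365
wrist mid [ 0.4253 -0.3489] ext [0.0387 0.0337] circ 424.9 -351.2 21.4 z 0.1531 7431
```

View pics/w10.png

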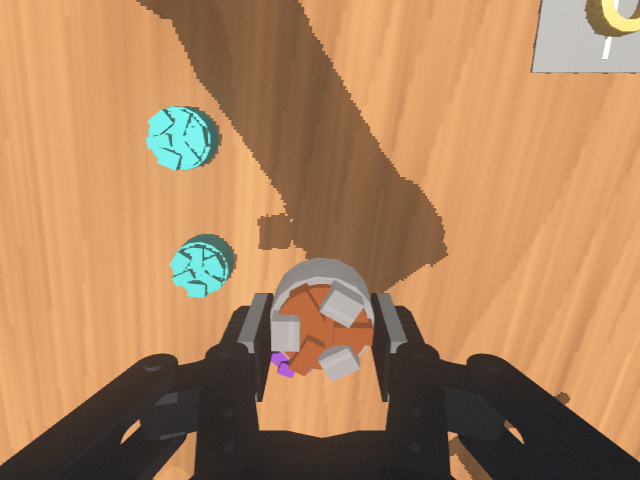

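Wrist view: coupling held level at (322,325). I carry it outside the blue block.

Call:
move_arm(deltas=[[1.3, 4, 0, 0, 0, 0, 3.3], [2.5, 8, 0, 0, 0, 0, 3.3], [3.5, 12, 0, 0, 0, 0, 3.3], [4.6, 16, 0, 0, 0, 0, 3.3], [5.6, 20, 0, 0, 0, 0, 3.3], [6.8, 24, 0, 0, 0, 0, 3.3], [7.8, 28, 0, 0, 0, 0, 3.3], [9, 32, 0, 0, 0, 0, 3.3], [10, 36, 0, 0, 0, 0, 3.3], [11, 40, 0, 0, 0, 0, 3.3], [12, 44, 0, 0, 0, 0, 3.3], [13, 47.4, 0, 0, 0, 0, 3.3], [13, 47.4, -2, 0, 0, 0, 3.3], [13, 47.4, -5, 0, 0, 0, 3.3], [13, 47.4, -6, 0, 0, 0, 3.3], [13, 47.4, -6, 0, 0, 0, 3.3], [13, 47.4, -6, 0, 0, 0, 3.3], [13, 47.4, -6, 0, 0, 0, 3.3], [13, 47.4, -6, 0, 0, 0, 3.3], [13, 47.4, -6, 0, 0, 0, 3.3]])

```text
t: 25.88
ee_pos: [0.5566, 0.1217, 0.0766]
eef_rot: [3.139, -0.0, 1.676]
force: [-0.3, -0.3, -1.0]
gripper_width: 0.0382
gripper_force: 35.6
```

```bash
python3 top.py 322 335 50; python3 mat.py; cp pics/w3.png pics/w11.png;  python3 -c "
from w import *
x,y,z=manip.read_state()['ee_pos']
look(x,y,z+.0196,.004,r=.0215,n='side')
look(x,y,z+.0196,.004,r=.0215,n='scene')"
```

```text
t 25.8833 tcp [0.5566 0.1217 0.0766] top-tcp 0.0196 slopes [ 0.002 -0.003] 7046 35.55707931518555
t 25.9333 tcp [0.5565 0.1218 0.0765] top-tcp 0.0196 slopes [ 0.    -0.004] 7048 35.55724561214447
t 25.9833 tcp [0.5563 0.1218 0.0763] top-tcp 0.0196 slopes [ 0.001 -0.004] 7045 35.557231307029724
stripe [[679.0, 171.60000610351562], [697.9000244140625, -4.800000190734863], [714.0999755859375, -3.0999999046325684], [695.0999755859375, 173.3000030517578]]
blue pct2-98 [0.5361 0.0413 0.013 ] [0.592  0.0669 0.052 ]
line 3851 ang 7.27 x at y=-33: -970.4 [ 0.52002347 -0.00612704] [0.61999596 0.1746144 ]
[0.55601156 0.12192378 0.07590567] [ 3.14065577e+00 -3.09644109e-04  1.67670193e+00] [ 0.16473823  0.87393941 -0.86427385] 0.0384847823380799
side mid [0.5594 0.1221] ext [0.0332 0.0356] circ 557.7 120.9 20.3 z 0.0954 103
scene mid [0.5554 0.118 ] ext [0.0401 0.0319] circ 555.5 120.1 21.2 z 0.0946 77
```

View pics/w11.png

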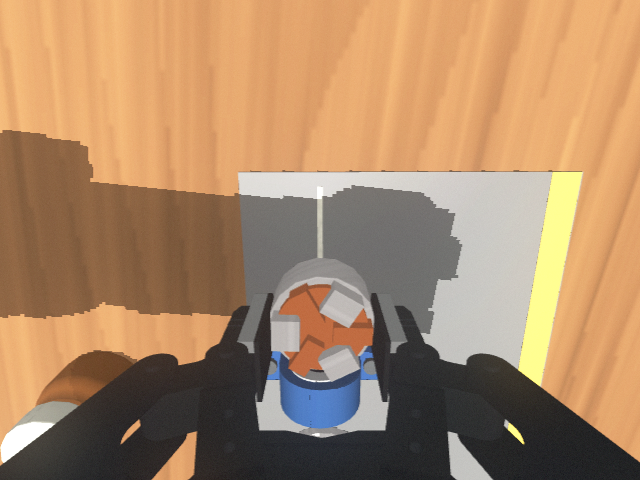

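Wrist view: coupling at (322,325) in line with the white line (x≈320), blue block behind it. I lower and release.

Call:
move_arm(deltas=[[0, 0.15, -2, 0, 0, 0, 3.3], [0, 0.15, -4, 0, 0, 0, 3.3], [0, 0.15, -5.5, 0, 0, 0, 3.3], [0, 0.15, -6.3, 0, 0, 0, 3.3], [0, 0.15, -6.6, 0, 0, 0, 3.3], [0, 0.15, -6.6, 0, 0, 0, 3.3], [0, 0.15, -6.6, 0, 0, 0, 3.3], [0, 0.15, -6.6, 0, 0, 0, 4.3], [0, 0.15, -6.6, 0, 0, 0, 4.8], [0, 0.15, -6.6, 0, 0, 0, 5.3], [0, 0.15, -6.6, 0, 0, 0, 6], [0, 0.15, -6.6, 0, 0, 0, 6], [0, 0.15, -6.6, 0, 0, 0, 6], [0, 0.15, -5, 0, 0, 0, 6], [0, 0.15, -1, 0, 0, 0, 6], [0, 0.15, 3, 0, 0, 0, 6], [0, 0.15, 7, 0, 0, 0, 6], [0, 0.15, 7, 0, 0, 0, 6], [0, 0.15, 7, 0, 0, 0, 6]])

```text
t: 27.77
ee_pos: [0.5575, 0.1237, 0.148]
eef_rot: [3.135, -0.001, 1.677]
force: [-0.6, 0.1, -1.0]
gripper_width: 0.06
gripper_force: 0.0
```

```bash
python3 -c "
from w import *
print(manip.read_state()['ee_pos'])
look(.556,.1235,.03,.005,r=.035)
look(.564,.372,.044,.005,n='side')"
```

```text
[0.55746754 0.12369166 0.14800974]
wrist mid [0.5564 0.1253] ext [0.0342 0.0334] circ 556.7 125.1 18.8 z 0.0289 1617
side mid [0.5529 0.3731] ext [0.0279 0.0514] circ 561.2 373.4 28.4 z 0.0431 87
```

Coupling at (0.5565, 0.125), flat. Last, the tin.

Call:
move_arm(deltas=[[0.2, 4, 0, 0, 0, 0, 7.5], [0.4, 8, 0, 0, 0, 0, 7.5], [0.6, 12, 0, 0, 0, 0, 7.5], [0.8, 16, 0, 0, 0, 0, 7.5], [0.8, 20, 0, 0, 0, 0, 7.5], [0.8, 24.8, 0, 0, 0, 0, 7.5], [0.8, 24.8, 0, 0, 0, 0, 7.5], [0.8, 24.8, 0, 0, 0, 0, 7.5], [0.8, 24.8, 0, 0, 0, 0, 7.5], [0.8, 24.8, 0, 0, 0, 0, 7.5], [0.8, 24.8, 0, 0, 0, 0, 7.5], [0.8, 24.8, 0, 0, 0, 0, 7.5], [0.8, 24.8, 0, 0, 0, 0, 7.5]], squeeze=40)

```text
t: 28.95
ee_pos: [0.5643, 0.3699, 0.1455]
eef_rot: [-3.142, 0.0, 1.675]
force: [-0.1, -0.2, 0.6]
gripper_width: 0.0751
gripper_force: 0.0
```

```bash
python3 -c "
from w import *
s=manip.read_state();print(s['ee_pos'],s['eef_rot'])
look(.564,.372,.044,.005,r=.04)"
```

```text
[0.56426092 0.36990521 0.14550146] [-3.14158108e+00  3.43305411e-04  1.67462791e+00]
wrist mid [0.563  0.3766] ext [0.0479 0.0484] circ 562.9 375.9 26.0 z 0.044 4809
```

Call:
move_arm(deltas=[[-0.1, 0.4, -3, 0, 0, 0, 7.5], [-0.1, 0.4, -6, 0, 0, 0, 7.5], [-0.1, 0.4, -9, 0, 0, 0, 7.5], [-0.1, 0.4, -11.5, 0, 0, 0, 7.5], [-0.1, 0.4, -13, 0, 0, 0, 7.5], [-0.1, 0.4, -13.6, 0, 0, 0, 7.5], [-0.1, 0.4, -13.6, 0, 0, 0, 7.5], [-0.1, 0.4, -13.6, 0, 0, 0, 4.5], [-0.1, 0.4, -13.6, 0, 0, 0, 4.5], [-0.1, 0.4, -13.6, 0, 0, 0, 4.5], [-0.1, 0.4, -13.6, 0, 0, 0, 4.5], [-0.1, 0.4, -13.6, 0, 0, 0, 4.5], [-0.1, 0.4, -13.6, 0, 0, 0, 4.5], [-0.1, 0.4, -13.6, 0, 0, 0, 4.5]])

```text
t: 30.17
ee_pos: [0.5641, 0.3761, 0.0114]
eef_rot: [3.138, -0.002, 1.677]
force: [-0.0, -0.4, 6.1]
gripper_width: 0.0506
gripper_force: 42.0
```

Call:
move_arm(deltas=[[0, 0, 1, 0, 0, 0, 4.5], [0, 0, 3, 0, 0, 0, 4.5], [0, 0, 6, 0, 0, 0, 4.5], [0, 0, 9, 0, 0, 0, 4.5], [0, 0, 12, 0, 0, 0, 4.5], [0, 0, 13, 0, 0, 0, 4.5], [0, 0, 13, 0, 0, 0, 4.5], [0, 0, 13, 0, 0, 0, 4.5]])

```text
t: 30.83
ee_pos: [0.5621, 0.3752, 0.1389]
eef_rot: [-3.14, 0.0, 1.677]
force: [-1.1, 0.2, -1.0]
gripper_width: 0.051
gripper_force: 41.9
```

```bash
sed -i 's/z-.01)<.02/z-.02)<.03/' top.py; python3 top.py 322 360 40; python3 -c "
from w import *
c=cam('wrist');save(c,'w12.png')
x,y,z=manip.read_state()['ee_pos']
look(x,y,z+.034,.005,r=.034)"
```

```text
t 30.8333 tcp [0.5621 0.3752 0.1389] top-tcp 0.0329 slopes [-0.004  0.002] 4991 41.90093636512756
t 30.8833 tcp [0.5613 0.3749 0.1375] top-tcp 0.0329 slopes [-0.006  0.001] 5001 41.90097391605377
t 30.9333 tcp [0.561  0.3747 0.1368] top-tcp 0.0329 slopes [-0.005  0.001] 4992 41.90061271190643
wrist mid [0.5607 0.376 ] ext [0.0562 0.0483] circ 560.2 381.7 32.9 z 0.1693 18626
```

View pics/w12.png

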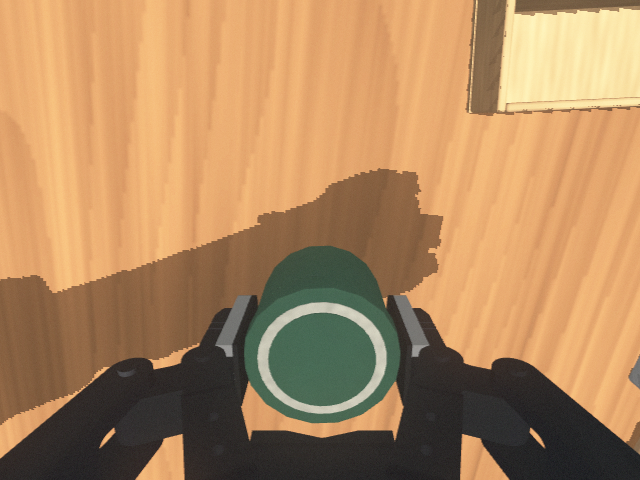

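Wrist view: tin held level, lid centre (322,357). I carry it behind the pulley.

Call:
move_arm(deltas=[[1, -4, 0, 0, 0, 0, 4.5], [2, -8, 0, 0, 0, 0, 4.5], [3.2, -12, 0, 0, 0, 0, 4.5], [4.3, -16, 0, 0, 0, 0, 4.5], [5.4, -20, 0, 0, 0, 0, 4.5], [6.5, -24, 0, 0, 0, 0, 4.5], [7.6, -28, 0, 0, 0, 0, 4.5], [8.7, -32, 0, 0, 0, 0, 4.5], [9.8, -36, 0, 0, 0, 0, 4.5], [10.7, -39.9, 0, 0, 0, 0, 4.5], [10.7, -39.9, -2, 0, 0, 0, 4.5], [10.7, -39.9, -5, 0, 0, 0, 4.5], [10.7, -39.9, -6.5, 0, 0, 0, 4.5], [10.7, -39.9, -6.5, 0, 0, 0, 4.5], [10.7, -39.9, -6.5, 0, 0, 0, 4.5], [10.7, -39.9, -6.5, 0, 0, 0, 4.5], [10.7, -39.9, -6.5, 0, 0, 0, 4.5], [10.7, -39.9, -6.5, 0, 0, 0, 4.5]])

```text
t: 32.58
ee_pos: [0.6708, -0.0236, 0.0759]
eef_rot: [3.139, 0.001, 1.677]
force: [-0.4, -0.6, -0.5]
gripper_width: 0.0504
gripper_force: 42.0
```

```bash
python3 top.py 322 360 40; python3 -c "
from w import *
x,y,z=manip.read_state()['ee_pos']
for n in('wrist','side','scene'): look(x,y,z+.0329,.003,r=.028,n=n)"
```

```text
t 32.5833 tcp [ 0.6708 -0.0236  0.0759] top-tcp 0.0329 slopes [0.    0.002] 4997 41.96133077144623
t 32.6333 tcp [ 0.6706 -0.0236  0.0757] top-tcp 0.0329 slopes [0.002 0.003] 4995 41.961373686790466
t 32.6833 tcp [ 0.6704 -0.0235  0.0755] top-tcp 0.0329 slopes [-0.     0.001] 4992 41.96163833141327
wrist mid [ 0.6706 -0.0225] ext [0.0498 0.0484] circ 670.3 -23.1 28.0 z 0.1078 17482
side mid [ 0.6749 -0.0261] ext [0.0451 0.0457] circ 671.4 -24.3 26.9 z 0.1075 232
scene mid [ 0.6695 -0.028 ] ext [0.0505 0.0411] circ 669.8 -25.6 27.5 z 0.107 156
```

Call:
move_arm(deltas=[[-0.2, 0, -2, 0, 0, 0, 4.5], [-0.2, 0, -4, 0, 0, 0, 4.5], [-0.2, 0, -5.3, 0, 0, 0, 4.5], [-0.2, 0, -5.8, 0, 0, 0, 4.5], [-0.2, 0, -6.1, 0, 0, 0, 4.5], [-0.2, 0, -6.1, 0, 0, 0, 4.5], [-0.2, 0, -6.1, 0, 0, 0, 4.5], [-0.2, 0, -6.1, 0, 0, 0, 4.5]])

```text
t: 33.55
ee_pos: [0.6685, -0.0237, 0.0139]
eef_rot: [3.14, 0.0, 1.677]
force: [-0.3, 0.8, -2.0]
gripper_width: 0.0507
gripper_force: 42.0
```

Call:
move_arm(deltas=[[0, 0, 0, 0, 0, 0, 5.3], [0, 0, 0, 0, 0, 0, 5.7], [0, 0, 0, 0, 0, 0, 6.2], [0, 0, 0, 0, 0, 0, 6.8], [0, 0, 0, 0, 0, 0, 7], [0, 0, 0, 0, 0, 0, 7], [0, 0, 2, 0, 0, 0, 7], [0, 0, 5, 0, 0, 0, 7], [0, 0, 9, 0, 0, 0, 7], [0, 0, 13, 0, 0, 0, 7], [0, 0, 17, 0, 0, 0, 7], [0, 4, 20, 0, 0, 0, 7], [0, 8, 20, 0, 0, 0, 7], [0, 12, 20, 0, 0, 0, 7], [0, 16, 20, 0, 0, 0, 7], [0, 20, 20, 0, 0, 0, 7], [0, 24, 20, 0, 0, 0, 7], [0, 28, 20, 0, 0, 0, 7], [0, 30, 20, 0, 0, 0, 7], [0, 30, 20, 0, 0, 0, 7]])

```text
t: 35.22
ee_pos: [0.6651, 0.2864, 0.2121]
eef_rot: [-3.14, -0.007, 1.688]
force: [-0.1, 0.9, -0.2]
gripper_width: 0.07
gripper_force: 0.0
```

```bash
python3 -c "
from w import *
O=np.array([.572,-.0325]);a=np.radians(6.1);X=np.array([np.cos(a),np.sin(a)]);Y=np.array([-X[1],X[0]])
for n in ('scene','side'):
    c=cam(n); P=cloud(c); 
    if n=='side': save(c,'end.png')
    for k,x,y,h in [('pulley',.5735,-.0335,.026),('bearing',.574,-.034,.04),('collar',.59,-.1895,.018),('coupling',.5565,.125,.03),('tin',.6685,-.0225,.046),('jar',.427,.0113,.06),('tape',.4425,-.112,.034)]:
        m=(np.hypot(P[...,0]-x,P[...,1]-y)<.045)&(abs(P[...,2]-h)<.0045)
        q=P[m]; e=(np.percentile(q[:,:2],1,0)+np.percentile(q[:,:2],99,0))/2
        print(n,k,e.round(4),'mat',((e-O)@X).round(4),((e-O)@Y).round(4),np.median(q[:,2]).round(4),len(q))
print(manip.read_state()['t'],manip.read_state()['ee_pos'])"
```

```text
scene pulley [ 0.5743 -0.0382] mat 0.0017 -0.0059 0.0251 148
scene bearing [ 0.5742 -0.038 ] mat 0.0016 -0.0057 0.0382 154
scene collar [ 0.5896 -0.1938] mat 0.0003 -0.1622 0.0163 108
scene coupling [0.5566 0.1193] mat 0.0008 0.1525 0.0279 62
scene tin [ 0.6697 -0.0272] mat 0.0977 -0.0051 0.0446 247
scene jar [0.4273 0.0114] mat -0.1392 0.059 0.0584 156
scene tape [ 0.444  -0.1126] mat -0.1358 -0.066 0.0326 298
side pulley [ 0.5744 -0.0362] mat 0.002 -0.004 0.0255 209
side bearing [ 0.5749 -0.0351] mat 0.0026 -0.0029 0.0395 211
side collar [ 0.5908 -0.1915] mat 0.0017 -0.1601 0.0172 167
side coupling [0.5569 0.1235] mat 0.0016 0.1568 0.0282 98
side tin [ 0.669  -0.0255] mat 0.0972 -0.0033 0.0456 303
side jar [0.4271 0.0126] mat -0.1393 0.0602 0.0587 274
side tape [ 0.4426 -0.1119] mat -0.1371 -0.0652 0.0331 585
35.3167 [0.66717683 0.27741096 0.21269158]
```

View pics/end.png

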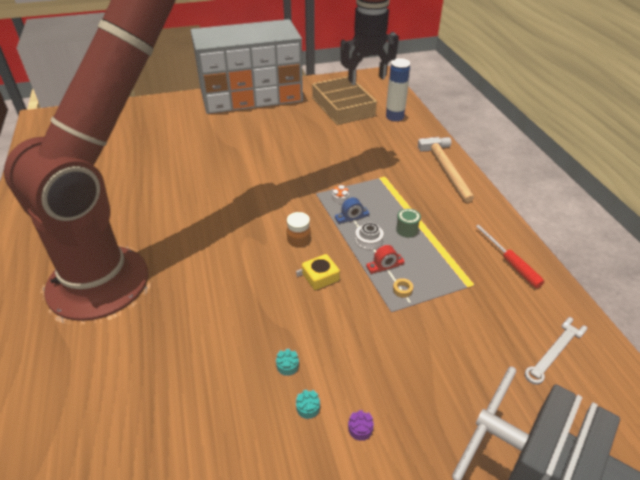

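The final side view shows the whole layout in place and flat:
- bearing on pulley at (370,232), between the blocks
- collar at (403,287), outside red
- coupling at (340,192), outside blue
- tin at (408,222), behind the pulley
- jar and tape unmoved

All measured values are within tolerance. I let the arm settle, then hand in.

Call:
move_arm(deltas=[[0, 0, 0, 0, 0, 0, 7], [0, 0, 0, 0, 0, 0, 7], [0, 0, 0, 0, 0, 0, 7], [0, 0, 0, 0, 0, 0, 7], [0, 0, 0, 0, 0, 0, 7], [0, 0, 0, 0, 0, 0, 7]])

```text
t: 35.82
ee_pos: [0.6679, 0.2759, 0.2134]
eef_rot: [-3.142, -0.0, 1.676]
force: [0.2, -0.2, 0.9]
gripper_width: 0.0698
gripper_force: 0.0
```

```bash
python3 -c "
from plant import manip
print(manip.finish_job())"
```

```text
the job is handed in; nothing more can be done
None
```

I laid out all five parts and handed the job in at about 36 s: my last camera check had every part flat and within tolerance and the jar and tape measure unmoved, but the hand-in returned no verdict.

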